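Set the bench station: bottles and tube block onto their matching plates

TASK

Get the bench ready for the next run: stand each of the three white bottles and the aluminium tube block on the white plate whose dark inlay has its footprint, centred on the inlay, with the tube block lined up with its rectangle. Keep everything upright, set each thing down rather than dropping it, and leave all four standing free.

Things in the scene. Friction and masses are not known exactly. Their poses are not given: they have to be found in the camera images.
- large_bottle_mid (a point): The largest of three white plastic screw-cap bottles (blue cap), standing upright and loose: 62 mm in diameter, 125 mm tall. The collision shape is a plain upright cylinder over almost the full height (no free neck), so grasp it round the white body from above, across its diameter, and not by the cap alone. The point is its centre, 62.5 mm above its underside; z up along the bottle. Its yaw does not matter.
- medium_bottle_mid (a point): The middle-sized of three white plastic screw-cap bottles (green cap), standing upright and loose: 48 mm in diameter, 98 mm tall. The collision shape is a plain upright cylinder over almost the full height (no free neck), so grasp it round the white body from above, across its diameter, and not by the cap alone. The point is its centre, 49 mm above its underside; z up along the bottle. Its yaw does not matter.
- small_bottle_mid (a point): The smallest of three white plastic screw-cap bottles (yellow cap), standing upright and loose: 34 mm in diameter, 68 mm tall. The collision shape is a plain upright cylinder over almost the full height (no free neck), so grasp it round the white body from above, across its diameter, and not by the cap alone. The point is its centre, 34 mm above its underside; z up along the bottle. Its yaw does not matter.
- tube_block_mid (a point): Loose pale oblong aluminium block with rows of tube holes in its upper face: 60 mm along its x, 96 mm along its y, 34 mm tall. Grasp it from above across the 60 mm side (fingers closing along its x). The point is its centre, 17 mm above its underside; z up. Either way round (half a turn) is the same.
- large_plate_top (a point): White plastic plate, 92 x 92 mm and 4 mm thick, screwed flat to the table (it cannot move), with a flat dark inlay in its middle: a disc of 62 mm diameter. It is the place of the largest bottle. The point is the centre of the inlay on the plate's upper face, 4 mm above the table; its x and y axes lie along the plate's sides, z up. The inlay is level with the plate's face: no rim, no recess.
- medium_plate_top (a point): White plastic plate, 78 x 78 mm and 4 mm thick, screwed flat to the table (it cannot move), with a flat dark inlay in its middle: a disc of 48 mm diameter. It is the place of the middle-sized bottle. The point is the centre of the inlay on the plate's upper face, 4 mm above the table; its x and y axes lie along the plate's sides, z up. The inlay is level with the plate's face: no rim, no recess.
- small_plate_top (a point): White plastic plate, 65 x 65 mm and 4 mm thick, screwed flat to the table (it cannot move), with a flat dark inlay in its middle: a disc of 34 mm diameter. It is the place of the smallest bottle. The point is the centre of the inlay on the plate's upper face, 4 mm above the table; its x and y axes lie along the plate's sides, z up. The inlay is level with the plate's face: no rim, no recess.
- oblong_plate_top (a point): White plastic plate, 90 (along x) x 126 (along y) mm and 4 mm thick, screwed flat to the table (it cannot move), with a flat dark inlay in its middle: a rectangle of 60 mm along x by 96 mm along y. It is the place of the aluminium tube block. The point is the centre of the inlay on the plate's upper face, 4 mm above the table; its x and y axes lie along the plate's sides, z up. The inlay is level with the plate's face: no rim, no recess.
Things that resemble listed ones, but are neither listed nor needed, are in the scene too. Leave any blue look-alike of the part that bears oblong_plate_top alone.

How it is judged:
By the outcome, as a careful person would: the job done as asked, in the order asked, and still so for the second after the job is handed in, with the robot touching nothing.
It also fails if it takes over 106 s, if anything falls off the work surface, if the arm or the gripper's body presses on something with over 40 N, if the wrist force passes 120 N, or if a joint passes its speed limit or range.

ROBOT

A 6-joint arm with a two-finger parallel gripper is mounted at the origin on a cart in front of the work surface, level with it; the furniture and walls round the work are solid. World frame = base frame: x ahead of the robot, y to its left, z up, the work surface at z = 0. Lengths are in mm, angles in rad, forces in N, time in s.
With the tool pointing down it reaches from about 400 to 925 mm from the base axis. Payload 12.5 kg.
Tool frame: the origin (TCP) lies midway between the tips of the shut fingers; the grasp point (between the pads) lies 19 mm behind it; z points along the fingers, y is the line along which they close (so a half turn about z gives the same grasp; the last joint's range is limited). The gripper opens to 95 mm and grips with 3 to 60 N. Pads are 20 mm wide; open, the fingers measure 119 mm over their backs; the gripper's body (75 mm by 180 mm) begins 59 mm behind the grasp point.
Start: joints at [-1.353, 0.491, 1.559, -0, 1.092, -0.106], TCP at [198.88, -592.531, 214.661] pointing down, gripper open.
Joint ranges: [-3.1, 3.1], [-0.84, 2.19], [0.05, 2.79], [-1.13, 4.28], [0.06, 2.93], [-2.69, 2.69]. Speed limits (rad/s): [2.22, 2.22, 2.79, 3.14, 3.14, 3.14].

INTERFACE

Orientations are given as [roll, pitch, yaw] about the fixed x, y, z axes, in that order (R = Rz(yaw) Ry(pitch) Rx(roll)).
In Python, from cell import readout, eyes, env gives the robot as it stands.
- The arm moves only by the tool move_arm, never from a script. Its argument "plan" is a list of rows, each a list of 3 entries, a list of its own where there are three numbers: the turn, a rotation vector about the tool's x, y, z in degrees, then the shift along the tool's x, y, z in m, then the gripper command: -1 is shut, 1 is fully open, values between are in proportion. In form: [[[ax, ay, az], [x, y, z], jaw], ...]. A call has 1 to 5 rows; each row is the pose to reach, as a shift and turn from the pose commanded when the call began, along the tool's axes at that moment; what a row does not reach only later rows make up. A row lasts 1/8 s, in which the tool goes at most 62.5 mm and 10.7 degrees, less where a joint would pass 70% of its speed; a pose out of reach is approached as far as the arm can. A call with a gripper value outside its range is refused whole. The fingers move at their own pace and stop on an object; the grip force is fixed at half the most. Time passes only in rows, so rows that repeat a pose let the fingers close. It gives the time, the measured TCP pose, the force, the opening and the grip force at its end, in the units of the state.
- readout.state(): the state, without advancing time (a new reading comes with each control period).
- eyes.read_camera(name): name is "scene" or "top" or "wrist"; returns a dict with "img" (480x640x3 uint8, red, green, blue), "K" (3x3 intrinsics, pixels), "extrinsics" (4x4, takes a point from camera to world coordinates). Camera axes: x right, y up, looking along -z (the intrinsics and any distortion apply to the point x, -y, -z); pixel columns grow to the right and rows downward; lengths in mm; the calibration is good to about 2 mm. A picture is of the moment at which its call begins. There is no depth.
- env.job_done(): hands the job in; it is judged then, once.
Trained networks look in a picture, given as the dict that the camera call returned (one of the last four; its "shot" number tells which), for a name from the list of things; names that differ only in an ending like _2 or _b are one class to them, and where a whole thing is asked for, a point or a joint stands for the part that bears it (a point fixed in the world has none). Each returns a list of dicts, best first, with "score" (0 to 1); they miss things now and then, are a little off and sometimes report something else, mostly with a low value. They report only what shows in the picture. A call takes as long as a camera call. They do not tell look-alikes from the thing itself.
- eyes.cut_out(picture, name): "mask" (480x640 bool, what is visible of it) and "uv" ([column, row] in pixels, amid what is visible of it).
The state is a dict: "t": time; "joints": joint angles; "qvel": joint speeds; "tau": joint torques, N m; "eef_pos": TCP position; "tcp_rot": TCP orientation; "ft_force": force on the tool from outside, world axes, zero at the start; "moment": the same for the moment, N m; "opening": opening from 0.0 (shut) to 1.0 (fully open); "grip_force": force on a finger pad.
Only numpy, scipy, OpenCV 4.12 (cv2) and the standard library are available. Lean on these libraries where they do the work, as an engineer would, in place of code of your own. Each camera call takes 0.05 s, during which the arm holds its last target. There are 200 camera calls.

## Working session

There is one attempt and no reset: what is moved stays moved. The work goes in short steps, Python scripts to look and compute and a tool call to move; the robot and the scene stay as the last step left them, time stands still between calls to the robot, and variables do not carry over. Pictures are saved under pics/ and viewed, at most 17 in all, crops included, and the job is handed in when it is done.

Besides the shell and the picture viewer there is one more tool, called after "Emit:" as name(argument=value, ...) on one line, values as JSON. move_arm: Moves the arm, as the interface text tells. Its arguments: {"type":"object","properties":{"plan":{"type":"array","items":{"type":"array"}}},"required":["plan"]}

```bash
mkdir -p pics; ls
python3 - <<'E'
from cell import readout, eyes, env
import cv2,numpy as np
s=readout.state();print({k:np.round(v,3).tolist() for k,v in s.items()})
for n in("scene","top"):
    p=eyes.read_camera(n);cv2.imwrite(f"pics/{n}0.png",p["img"][:,:,::-1]);print(n,p["K"].round(1).tolist(),p["extrinsics"].round(3).tolist(),[k for k in p])
    for o in "large_bottle_mid medium_bottle_mid small_bottle_mid tube_block_mid large_plate_top medium_plate_top small_plate_top oblong_plate_top".split():
        for d in eyes.cut_out(p,o):print(n,o,round(d["score"],2),np.round(d["uv"]),d["mask"].sum())
E
```

```text
pics
{'t': 0.0, 'joints': [-1.353, 0.492, 1.559, -0.0, 1.092, -0.106], 'qvel': [0.0, 0.001, 0.001, 0.001, -0.0, -0.0], 'tau': [-0.004, -61.265, -25.818, 0.069, 0.048, -0.0], 'eef_pos': [198.819, -592.263, 214.073], 'tcp_rot': [-3.14, -0.0, 0.324], 'ft_force': [0.057, -0.758, -0.455], 'moment': [0.063, 0.029, -0.051], 'grip_force': 0.0, 'opening': 0.999}
scene [[457.9, 0.0, 317.9], [0.0, 457.9, 240.2], [0.0, 0.0, 1.0]] [[0.655, 0.317, -0.686, -612.495], [-0.756, 0.269, -0.597, -788.918], [-0.005, 0.909, 0.416, 739.172], [0.0, 0.0, 0.0, 1.0]] ['img', 'K', 'extrinsics', 'shot']
scene large_bottle_mid 0.76 [358. 238.] 541
scene medium_bottle_mid 0.61 [447. 274.] 461
scene small_bottle_mid 0.5 [401. 256.] 144
scene tube_block_mid 0.58 [357. 268.] 489
scene tube_block_mid 0.19 [391. 298.] 393
scene large_plate_top 0.64 [317. 262.] 259
scene large_plate_top 0.31 [390. 298.] 357
scene medium_plate_top 0.71 [392. 296.] 347
scene small_plate_top 0.79 [419. 327.] 323
scene small_plate_top 0.52 [395. 298.] 347
scene oblong_plate_top 0.74 [230. 221.] 249
top [[594.4, 0.0, 329.5], [0.0, 594.4, 243.7], [0.0, 0.0, 1.0]] [[-0.006, 0.985, -0.171, 251.777], [-1.0, -0.01, -0.019, 156.558], [-0.02, 0.171, 0.985, 1606.244], [0.0, 0.0, 0.0, 1.0]] ['img', 'K', 'extrinsics', 'shot']
top large_bottle_mid 0.75 [361. 194.] 567
top medium_bottle_mid 0.61 [498. 215.] 406
top small_bottle_mid 0.52 [426. 198.] 156
top tube_block_mid 0.85 [399. 259.] 824
top large_plate_top 0.88 [335. 267.] 1110
top medium_plate_top 0.85 [462. 274.] 804
top small_plate_top 0.97 [516. 308.] 589
top oblong_plate_top 0.93 [283. 303.] 1605
top oblong_plate_top 0.88 [151. 259.] 1506
```

View pics/top0.png

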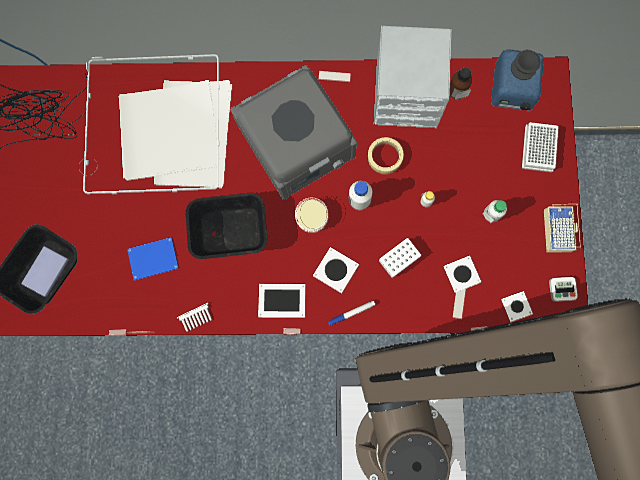

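View pics/scene0.png

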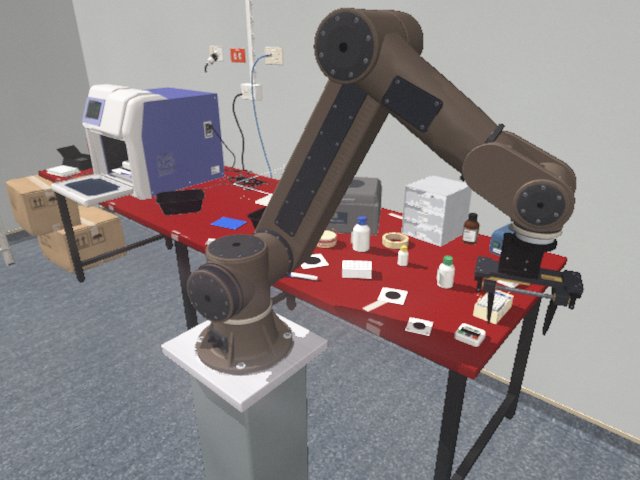

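The top view shows the bottles (blue cap 361,188; yellow 428,197; green 500,206), block (400,257), round-inlay plates (336,270), (462,274), (516,307) and the oblong plate (282,300). The blue look-alike is at (152,258). The scene view confirms that all of them stand upright, with the arm well to the right.

```bash
cat > h.py <<'E'
from cell import readout, eyes, env
import cv2,numpy as np
from scipy.spatial.transform import Rotation as R
def toworld(p,uv,z):
    uv=np.atleast_2d(uv).astype(float);K=p["K"];E=p["extrinsics"]
    d=np.c_[(uv[:,0]-K[0,2])/K[0,0],-(uv[:,1]-K[1,2])/K[1,1],-np.ones(len(uv))]@E[:3,:3].T
    o=E[:3,3];return o+d*((z-o[2])/d[:,2])[:,None]
def topix(p,X):
    E=p["extrinsics"];c=(np.atleast_2d(X)-E[:3,3])@E[:3,:3];q=(c*[1,-1,-1])@p["K"].T;return q[:,:2]/q[:,2:]
def inlay(p,uv0,rad):
    """dark blob nearest to uv0 -> contour pixels"""
    g=p["img"].max(2);m=(g<80).astype(np.uint8)
    n,l,st,c=cv2.connectedComponentsWithStats(m)
    k=min((i for i in range(1,n) if st[i,4]>rad),key=lambda i:np.hypot(*(c[i]-uv0)))
    cs,_=cv2.findContours((l==k).astype(np.uint8),cv2.RETR_EXTERNAL,cv2.CHAIN_APPROX_NONE)
    return c[k],max(cs,key=cv2.contourArea)[:,0]
def rect(P):
    (c,s,a)=cv2.minAreaRect(P[:,:2].astype(np.float32))
    if s[0]<s[1]: s=s[::-1];a+=90
    return np.round(c,1),np.round(s,1),round((a+90)%180-90,1)  # long-axis direction, deg
def go(x,y,z,yaw=None):
    """shift (m) and turn (deg) to reach world x,y,z; yaw (deg, of the tool x; closing line y = yaw-90)"""
    s=readout.state();r=R.from_euler("xyz",s["tcp_rot"])
    cur=np.degrees(s["tcp_rot"][2]);
    t=R.from_euler("xyz",[180,0,cur if yaw is None else yaw],degrees=True)
    print("at",np.round(s["eef_pos"],1),"yaw",round(cur,1),"j6",round(s["joints"][5],2),"t",round(s["t"],2),"open",round(s["opening"],3),
      "turn",np.round(np.degrees((r.inv()*t).as_rotvec()),1),"shift",np.round(r.inv().apply(np.array([x,y,z])-s["eef_pos"])/1000,4))
E
python3 - <<'E'
from h import *
p=eyes.read_camera("top");g=p["img"].astype(int)
for o,z in dict(large_bottle_mid=125,medium_bottle_mid=98,small_bottle_mid=68).items():
    m=eyes.cut_out(p,o)[0]["mask"];hsv=cv2.cvtColor(p["img"],cv2.COLOR_RGB2HSV)
    m=cv2.dilate(m.astype(np.uint8),np.ones((5,5)))
    sel=(m>0)&(hsv[:,:,1]>110)&(hsv[:,:,0]>18)&(hsv[:,:,0]<140)
    v,u=np.nonzero(sel);print(o,len(u),toworld(p,[u.mean(),v.mean()],z-5).round(1), u.mean().round(1),v.mean().round(1))
m=eyes.cut_out(p,"tube_block_mid")[0]["mask"];v,u=np.nonzero(m);print("block",rect(toworld(p,np.c_[u,v],30)))
for o,uv,r in [("large",(336,270),150),("medium",(462,274),100),("small",(516,307),40),("oblong",(282,300),400)]:
    c,k=inlay(p,uv,r);print(o,toworld(p,c,4).round(1),rect(toworld(p,k,4)))
go(600,0,250)
E
```

```text
large_bottle_mid 156 [[653.4 103.3 120. ]] 360.9 188.3
medium_bottle_mid 102 [[ 609.1 -257.7   93. ]] 499.9 206.0
small_bottle_mid 58 [[647.7 -80.3  63. ]] 429.2 195.2
block (array([486.8,   0. ]), array([103.7,  61.3]), -53.8)
large [[457.7 171.2   4. ]] (array([456.9, 171.5]), array([57.1, 54.7]), 89.5)
medium [[ 444.  -170.3    4. ]] (array([ 444.3, -170.1]), array([43.6, 40.8]), 89.5)
small [[ 355.3 -312.1    4. ]] (array([ 354.3, -312.4]), array([32. , 29.3]), 89.5)
oblong [[376.5 318.4   4. ]] (array([376.8, 318.9]), array([92.1, 53.9]), 89.6)
at [ 198.9 -592.5  214.7] yaw 18.6 j6 -0.11 t 1.15 open 1.005 turn [ 0. -0. -0.] shift [ 0.5688 -0.4341 -0.0354]
```

Emit:
move_arm(plan=[[[0,0,0],[0.26,-0.098,-0.02],1],[[0,0,0],[0.26,-0.098,-0.02],1],[[0,0,0],[0.26,-0.098,-0.02],1],[[0,0,0],[0.26,-0.098,-0.02],1],[[0,0,0],[0.26,-0.098,-0.02],1]])

```text
t: 1.78
eef_pos: [416.3, -414.8, 235.1]
tcp_rot: [3.141, -0.0, 0.326]
ft_force: [0.4, 0.5, -0.5]
opening: 0.998
grip_force: 0.0
```

Emit:
move_arm(plan=[[[0,0,0],[0.235,-0.088,0],1],[[0,0,0],[0.235,-0.088,0],1],[[0,0,0],[0.235,-0.088,0],1],[[0,0,0],[0.235,-0.088,0],1],[[0,0,0],[0.235,-0.088,0],1]])

```text
t: 2.4
eef_pos: [611.4, -255.6, 234.1]
tcp_rot: [-3.141, -0.0, 0.328]
ft_force: [-0.3, -0.1, -0.5]
opening: 1.003
grip_force: 0.0
```

Run:
```python
from h import *
p=eyes.read_camera("wrist");cv2.imwrite("pics/w1.png",p["img"][:,:,::-1]);print(p["K"].round(1).tolist(),p["extrinsics"].round(3).tolist())
for o,z in dict(medium_bottle_mid=98,medium_plate_top=4,small_bottle_mid=68).items():
    for d in eyes.cut_out(p,o):print(o,d["score"],d["uv"],toworld(p,d["uv"],z).round(1),d["mask"].sum())
go(609,-258,36)
```

```text
[[410.0, 0.0, 320.1], [0.0, 410.0, 232.5], [0.0, 0.0, 1.0]] [[0.324, 0.91, 0.257, 684.913], [-0.946, 0.312, 0.088, -230.846], [0.0, -0.272, 0.962, 404.592], [0.0, 0.0, 0.0, 1.0]]
medium_bottle_mid 0.69 [320.1, 209.1] [[ 620.6 -253.    98. ]] 2896
medium_plate_top 0.7 [219.2, 303.7] [[ 468.3 -191.3    4. ]] 1421
medium_plate_top 0.37 [146.1, 100.4] [[646.3 -73.1   4. ]] 2114
small_bottle_mid 0.8 [146.7, 99.2] [[653.5 -98.5  68. ]] 2128
at [ 608.2 -259.5  234.6] yaw 18.5 j6 0.75 t 2.6 open 1.002 turn [0. 0. 0.] shift [ 0.0013 -0.0012  0.1986]
```

View pics/w1.png

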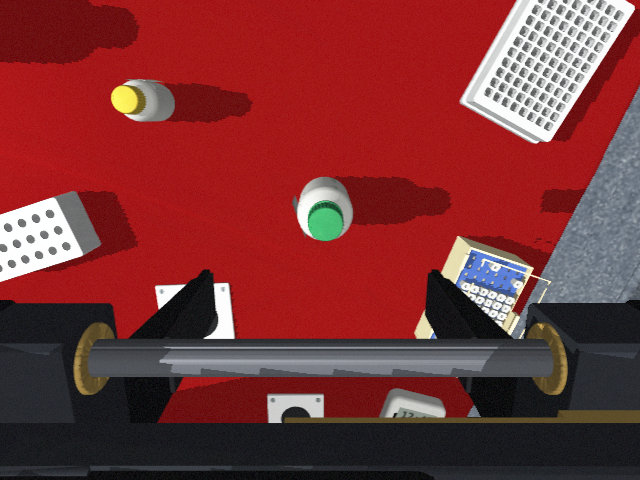

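The wrist view shows the green cap at (325,221), the yellow cap at (128,99) and nothing near the fingers' way.

```bash
cat >> h.py <<'E'
COL=dict(g=(45,85),y=(22,34),b=(100,125)) # cap hues
def cap(p,c,z):
    h=cv2.cvtColor(p["img"],cv2.COLOR_RGB2HSV);m=((h[:,:,0]>=COL[c][0])&(h[:,:,0]<=COL[c][1])&(h[:,:,1]>110)&(h[:,:,2]>90)).astype(np.uint8)
    n,l,st,_=cv2.connectedComponentsWithStats(m)
    for k in sorted(range(1,n),key=lambda i:-st[i,4])[:3]:
        v,u=np.nonzero(l==k);P=toworld(p,np.c_[u,v],z)[:,:2];(q,r)=cv2.minEnclosingCircle(P.astype(np.float32))
        print("cap",c,st[k],"centre",np.round(q,1),"d",round(2*r,1))
E
python3 - <<'E'
from h import *
p=eyes.read_camera("wrist");cap(p,"g",97);cap(p,"y",67)
E
```

```text
cap g [ 304  195   36   41 1054] centre [ 612.9 -260. ] d 31.8
cap y [107  80  35  30 798] centre [648.4 -84.7] d 26.8
cap y [566 411   6   4   8] centre [ 495.  -554.7] d 5.1
cap y [625 413   5   5   8] centre [ 511.  -609.7] d 5.3
```

Emit:
move_arm(plan=[[[0,0,0],[0.002,0,0.06],1],[[0,0,0],[0.002,0,0.12],1],[[0,0,0],[0.002,0,0.17],1],[[0,0,0],[0.002,0,0.198],1],[[0,0,0],[0.002,0,0.198],1]])

```text
t: 3.28
eef_pos: [609.3, -258.8, 35.0]
tcp_rot: [-3.139, 0.002, 0.322]
ft_force: [0.1, 0.0, 0.1]
opening: 1.0
grip_force: 0.0
```

Emit:
move_arm(plan=[[[0,0,0],[0,0,0],-1],[[0,0,0],[0,0,0],-1],[[0,0,0],[0,0,0],-1],[[0,0,0],[0,0,0],-1],[[0,0,0],[0,0,0],-1]])

```text
t: 3.9
eef_pos: [610.9, -258.1, 36.8]
tcp_rot: [3.141, -0.0, 0.324]
ft_force: [-0.1, -0.5, 0.4]
opening: 0.532
grip_force: 0.4
```

Run:
```python
from h import *
print(readout.state()["grip_force"]);go(444,-170.2,90)
```

```text
0.3999271150678396
at [ 610.9 -258.1   36.8] yaw 18.6 j6 0.75 t 3.9 open 0.532 turn [ 0. -0. -0.] shift [-0.1303 -0.1364 -0.0532]
```

Emit:
move_arm(plan=[[[0,0,0],[0,0,0],-1],[[0,0,0],[0,0,0],-1],[[0,0,0],[0,0,0],-1],[[0,0,0],[0,0,-0.03],-1],[[0,0,0],[0,0,-0.07],-1]])

```text
t: 4.53
eef_pos: [610.2, -257.7, 106.2]
tcp_rot: [-3.139, 0.002, 0.324]
ft_force: [-0.3, 0.6, -0.4]
opening: 0.5
grip_force: 30.0
```

Emit:
move_arm(plan=[[[0,0,0],[-0.04,-0.045,0],-1],[[0,0,0],[-0.08,-0.09,0],-1],[[0,0,0],[-0.12,-0.125,0],-1],[[0,0,0],[-0.13,-0.136,0],-1],[[0,0,0],[-0.13,-0.136,0],-1]])

```text
t: 5.15
eef_pos: [444.7, -170.6, 106.9]
tcp_rot: [3.141, -0.0, 0.324]
ft_force: [0.7, -1.0, 0.1]
opening: 0.505
grip_force: 30.0
```

Run:
```python
from h import *
p=eyes.read_camera("wrist");cv2.imwrite("pics/w2.png",p["img"][:,:,::-1]);print(readout.state()["grip_force"]);cap(p,"g",155)
go(444,-170.2,41)
```

```text
29.99949038028717
cap g [ 279  377   83   40 2723] centre [ 434.2 -174.6] d 28.8
cap g [281 310  79  28 242] centre [ 451.3 -168.7] d 26.1
at [ 445.5 -171.1  106.9] yaw 18.5 j6 0.74 t 5.2 open 0.5 turn [ 0.1 -0.1 -0. ] shift [-0.0012 -0.0014  0.0659]
```

View pics/w2.png

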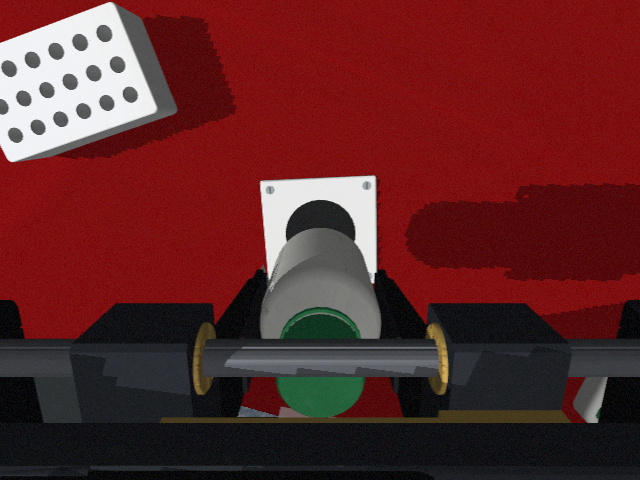

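The wrist view shows the medium plate under the held bottle: visible inlay arc from (286,232) over (320,200) to (355,232), bottle's lower rim at (320,229).

```bash
cat >> h.py <<'E'
from scipy.optimize import least_squares
def arc(p,uv0,r,z=4,area=100,thr=70):
    """centre of the disc inlay of radius r from its edge against bright plate"""
    g=p["img"].max(2);n,l,st,c=cv2.connectedComponentsWithStats((g<thr).astype(np.uint8))
    k=min((i for i in range(1,n) if 60<st[i,4]<20000 and st[i,4]>area),key=lambda i:np.hypot(*(c[i]-uv0)))
    m=(l==k).astype(np.uint8);ring=cv2.dilate((g>215).astype(np.uint8),np.ones((7,7)))
    cs,_=cv2.findContours(m,cv2.RETR_EXTERNAL,cv2.CHAIN_APPROX_NONE);q=max(cs,key=cv2.contourArea)[:,0]
    q=q[ring[q[:,1],q[:,0]]>0];P=toworld(p,q,z)[:,:2]
    f=lambda a:np.hypot(*(P-a[:2]).T)-a[2]
    s=least_squares(lambda a:f([*a,r]),P.mean(0),loss="soft_l1");s2=least_squares(f,[*P.mean(0),r],loss="soft_l1")
    print("inlay pts",len(q),q.min(0),q.max(0),"centre r fixed",s.x.round(1),"rms",np.sqrt((s.fun**2).mean()).round(2),"free",s2.x.round(1));return s.x
def bottom(p,uv,r,z):
    s=readout.state();R0=R.from_euler("xyz",s["tcp_rot"]);d=p["extrinsics"][:3,3]-toworld(p,uv,z)[0];d[2]=0;d/=np.linalg.norm(d)
    print("bottle bottom centre",(toworld(p,uv,z)[0]-r*d).round(1))
E
python3 - <<'E'
from h import *
p=eyes.read_camera("wrist");arc(p,(320,215),24)
bottom(p,(320,229),24,70)
s=readout.state();print(s["eef_pos"])
E
```

```text
inlay pts 108 [285 201] [353 241] centre r fixed [ 443.9 -171.5] rms 0.39 free [ 444.5 -171.3   23.4]
bottle bottom centre [ 442.8 -172.6   70. ]
[ 445.74277696 -171.25584542  106.71625356]
```

Emit:
move_arm(plan=[[[0,0,0],[0.001,-0.001,0.03],-1],[[0,0,0],[0.001,-0.001,0.05],-1],[[0,0,0],[0.001,-0.001,0.062],-1],[[0,0,0],[0.001,-0.001,0.065],-1],[[0,0,0],[0.001,-0.001,0.0655],-1]])

```text
t: 5.88
eef_pos: [445.4, -169.5, 41.3]
tcp_rot: [3.141, -0.0, 0.324]
ft_force: [0.9, 0.4, -0.2]
opening: 0.504
grip_force: 30.0
```

Emit:
move_arm(plan=[[[0,0,0],[0,0,0],-1],[[0,0,0],[0,0,0.0002],-1]])

```text
t: 6.12
eef_pos: [445.2, -169.4, 41.4]
tcp_rot: [3.141, -0.001, 0.324]
ft_force: [0.3, 0.4, -1.1]
opening: 0.5
grip_force: 30.0
```

Emit:
move_arm(plan=[[[0,0,0],[0,0,0.0005],-1],[[0,0,0],[0,0,0.0008],-1],[[0,0,0],[0,0,0.0008],-1]])

```text
t: 6.5
eef_pos: [445.2, -169.3, 40.7]
tcp_rot: [3.141, -0.001, 0.324]
ft_force: [-2.1, 0.7, 8.0]
opening: 0.504
grip_force: 30.0
```

Emit:
move_arm(plan=[[[0,0,0],[0,0,0],0.2],[[0,0,0],[0,0,0],0.4],[[0,0,0],[0,0,0],0.6],[[0,0,0],[0,0,-0.03],0.8],[[0,0,0],[0,0,-0.09],1]])

```text
t: 7.12
eef_pos: [444.1, -168.8, 129.7]
tcp_rot: [-3.138, 0.003, 0.324]
ft_force: [0.5, -0.6, -0.0]
opening: 0.949
grip_force: 0.0
```

Emit:
move_arm(plan=[[[0,0,0],[0,0,-0.06],1],[[0,0,0],[0,0,-0.1],1],[[0,0,0],[-0.01,0,-0.1],1]])

```text
t: 7.5
eef_pos: [436.4, -172.8, 232.6]
tcp_rot: [3.137, -0.004, 0.324]
ft_force: [-0.1, 0.0, -0.9]
opening: 1.004
grip_force: 0.0
```

Run:
```python
from h import *
p=eyes.read_camera("wrist");cv2.imwrite("pics/w3.png",p["img"][:,:,::-1])
cap(p,"g",101);cap(p,"y",67)
go(649,-83,150,90)
p=eyes.read_camera("top");cap(p,"g",97);cap(p,"y",63);cap(p,"b",120)
```

```text
cap g [ 301  190   36   41 1110] centre [ 446.3 -169.7] d 31.3
cap g [520 318   7  10  48] centre [ 410.4 -358. ] d 8.3
cap y [634 415   5   7  12] centre [ 341.2 -533.2] d 7.4
cap y [572 416   4   4   6] centre [ 322.2 -474.3] d 5.0
cap y [352 419   6   3   6] centre [ 251.6 -272.1] d 5.4
at [ 434.5 -172.6  230.7] yaw 18.6 j6 0.73 t 7.55 open 1.0 turn [  0.1   0.  -71.4] shift [ 0.2318 -0.0167  0.0809]
cap g [556 293   5   4  17] centre [ 376.5 -389.6] d 11.5
cap y [425 191   9   9  56] centre [647.7 -79.4] d 23.2
cap b [ 127  237   51   43 1459] centre [476.5 636.7] d 139.4
cap b [355 181  13  15 154] centre [653.7 104.3] d 38.4
cap b [550 208  22  28 145] centre [ 560.7 -402.2] d 85.7
```

View pics/w3.png

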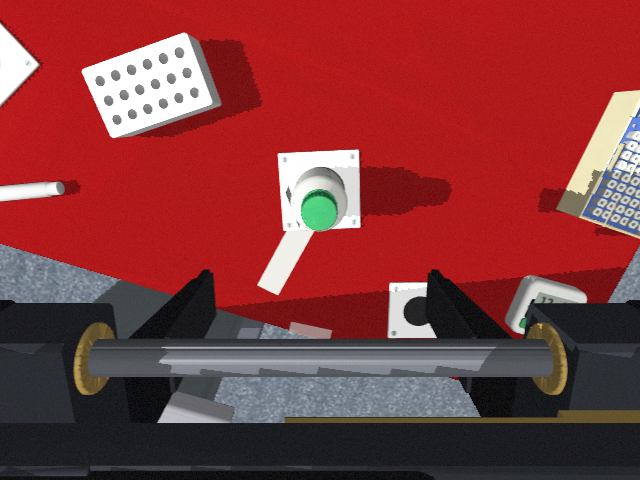

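The wrist view shows the green-capped bottle standing on the medium plate (plate about 278–360 × 150–230), with a small dark mark at (288,192) worth zooming in on.

Run:
```python
from h import *
i=cv2.imread("pics/w3.png")[130:250,240:390];cv2.imwrite("pics/w3z.png",cv2.resize(i,None,fx=5,fy=5,interpolation=cv2.INTER_CUBIC))
```

```text
(no output)
```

View pics/w3z.png

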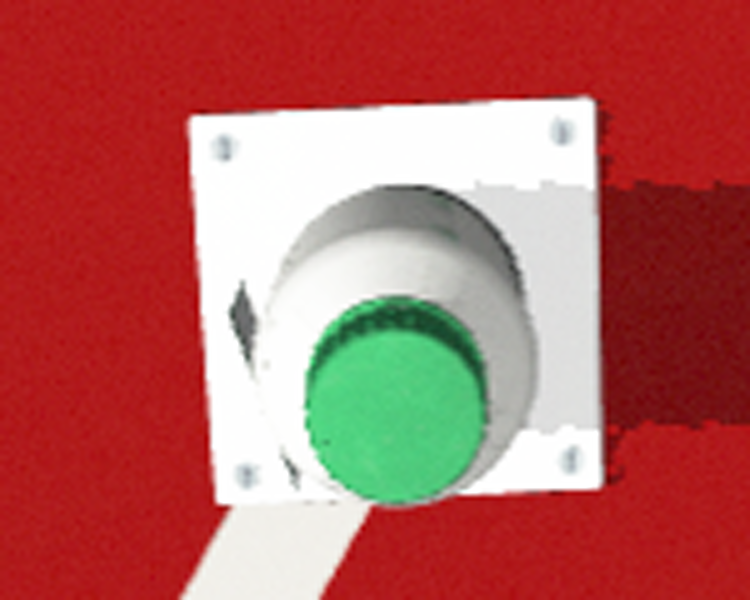

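Emit:
move_arm(plan=[[[0,0,0],[0.06,-0.005,0],1],[[0,0,0],[0.12,-0.01,0.01],1],[[0,0,0],[0.18,-0.015,0.03],1],[[0,0,0],[0.228,-0.018,0.06],1],[[0,0,0],[0.228,-0.018,0.06],1]])

```text
t: 8.22
eef_pos: [646.2, -81.0, 164.4]
tcp_rot: [-3.138, 0.006, 0.326]
ft_force: [-0.6, -0.3, 0.0]
opening: 1.001
grip_force: 0.0
```

```bash
cat >> h.py <<'E'
def rim(p,name,r,z):
    """base-height/top outline: fit visible bottle outline sides -> print top-plane extents"""
    d=eyes.cut_out(p,name)
    if not d: print("none");return
    v,u=np.nonzero(d[0]["mask"]);print(name,round(d[0]["score"],2),u.min(),u.max(),v.min(),v.max())
    k=np.argmin(v);bottom(p,(np.mean(u[v==v.min()]),v.min()),r,z)
E
python3 - <<'E'
from h import *
p=eyes.read_camera("wrist");cap(p,"y",67);rim(p,"small_bottle_mid",17,0)
go(647,-82,21)
E
```

```text
cap y [307 213  31  34 843] centre [649.6 -81.1] d 23.9
cap y [ 75 359   4  12  28] centre [490.7  59.5] d 10.0
cap y [ 75 372   4  12  26] centre [479.6  56.9] d 9.8
small_bottle_mid 0.95 300 345 191 247
bottle bottom centre [647.3 -82.3   0. ]
at [645.1 -82.6 168. ] yaw 18.6 j6 1.02 t 8.32 open 1.001 turn [-0.1  0.2 -0. ] shift [0.0024 0.0003 0.147 ]
```

Emit:
move_arm(plan=[[[0,0,0],[0.002,0,0.04],0.3],[[0,0,0],[0.002,0,0.08],0.1],[[0,0,0],[0.002,0,0.12],0.1],[[0,0,0],[0.002,0,0.147],0],[[0,0,0],[0.002,0,0.147],-1]])

```text
t: 8.95
eef_pos: [646.3, -82.8, 22.3]
tcp_rot: [-3.14, 0.002, 0.323]
ft_force: [0.1, -0.3, 0.9]
opening: 0.532
grip_force: 0.0
```

Emit:
move_arm(plan=[[[0,0,0],[0,0,0],-1],[[0,0,0],[0,0,0],-1],[[0,0,0],[0,0,0],-1],[[0,0,0],[0,0,0],-1]])

```text
t: 9.45
eef_pos: [648.4, -82.6, 24.9]
tcp_rot: [3.14, -0.002, 0.324]
ft_force: [-2.0, -1.5, 7.3]
opening: 0.356
grip_force: 30.0
```

Run:
```python
from h import *
print(readout.state()["grip_force"]);go(355,-312,160)
```

```text
30.001582503318787
at [648.4 -82.6  24.9] yaw 18.6 j6 1.02 t 9.45 open 0.356 turn [ 0.1 -0.1 -0. ] shift [-0.3509  0.1243 -0.1355]
```

Emit:
move_arm(plan=[[[0,0,0],[0,0,-0.03],-1],[[0,0,0],[0,0,-0.09],-1],[[0,0,0],[0,0,-0.135],-1],[[0,0,0],[-0.05,0.018,-0.135],-1],[[0,0,0],[-0.1,0.035,-0.135],-1]])

```text
t: 10.07
eef_pos: [563.3, -147.6, 159.4]
tcp_rot: [3.14, -0.002, 0.325]
ft_force: [0.2, -0.8, -1.1]
opening: 0.347
grip_force: 30.0
```

Emit:
move_arm(plan=[[[0,0,0],[-0.055,0.02,0],-1],[[0,0,0],[-0.11,0.04,0],-1],[[0,0,0],[-0.165,0.06,0],-1],[[0,0,0],[-0.22,0.08,0],-1],[[0,0,0],[-0.25,0.089,0],-1]])

```text
t: 10.7
eef_pos: [353.6, -312.4, 159.0]
tcp_rot: [3.14, -0.0, 0.322]
ft_force: [0.1, -0.8, 0.6]
opening: 0.354
grip_force: 30.0
```

Run:
```python
from h import *
p=eyes.read_camera("wrist");cv2.imwrite("pics/w4.png",p["img"][:,:,::-1])
s=readout.state();print(s["ft_force"].round(1) if hasattr(s["ft_force"],"round") else s["ft_force"])
go(355,-312,100)
uv=topix(p,[355,-312,4])[0];print(uv)
arc(p,uv-[0,15],17,area=60)
rim(p,"small_bottle_mid",17,137)
```

```text
[-1.2 -1.3 -0.2]
at [ 352.2 -313.4  158.9] yaw 18.4 j6 0.38 t 10.75 open 0.353 turn [0.1 0.  0. ] shift [ 0.0031 -0.0005  0.0589]
[319.19595488 213.92312406]
inlay pts 113 [300 193] [341 233] centre r fixed [ 355.6 -312.9] rms 0.66 free [ 355.6 -312.9   16.4]
small_bottle_mid 0.87 280 361 245 339
bottle bottom centre [ 354.8 -316.3  137. ]
```

View pics/w4.png

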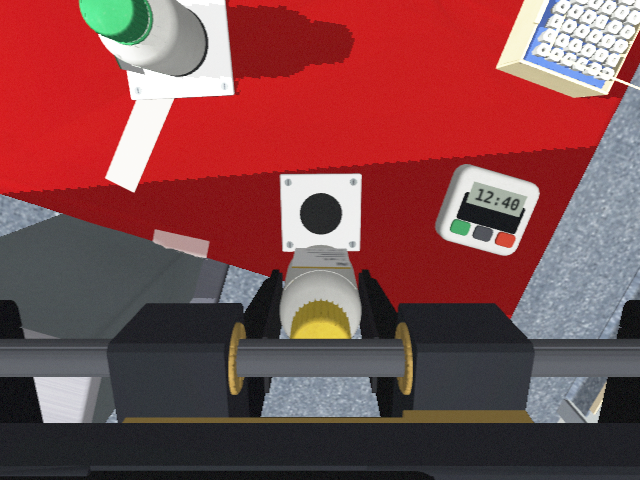

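Wrist view: bottle held above and just short of the small plate, inlay centre (321,213), bottle's lower rim near (320,248). Next I go lower and look again.

Emit:
move_arm(plan=[[[0,0,0],[0.003,0.0005,0.05],-1],[[0,0,0],[0.003,0.0005,0.09],-1],[[0,0,0],[0.003,0.0005,0.11],-1],[[0,0,0],[0.003,0.0005,0.11],-1],[[0,0,0],[0.003,0.0005,0.11],-1]])

```text
t: 11.42
eef_pos: [359.1, -310.8, 49.1]
tcp_rot: [3.14, -0.001, 0.324]
ft_force: [0.4, 0.4, -0.6]
opening: 0.354
grip_force: 30.0
```

Run:
```python
from h import *
p=eyes.read_camera("wrist");i=p["img"][180:330,220:420,::-1];cv2.imwrite("pics/w5.png",cv2.resize(i,None,fx=4,fy=4,interpolation=cv2.INTER_CUBIC))
go(355.6,-312.9,27)
print(topix(p,[[355.6,-312.9,4],[355.6+17*.948,-312.9+17*.319,4]]))
```

```text
at [ 359.1 -310.8   49.2] yaw 18.6 j6 0.39 t 11.47 open 0.356 turn [ 0.1 -0.  -0. ] shift [-0.004   0.0008  0.0222]
[[320.77519581 268.13048002]
 [320.83296704 239.04384295]]
```

View pics/w5.png

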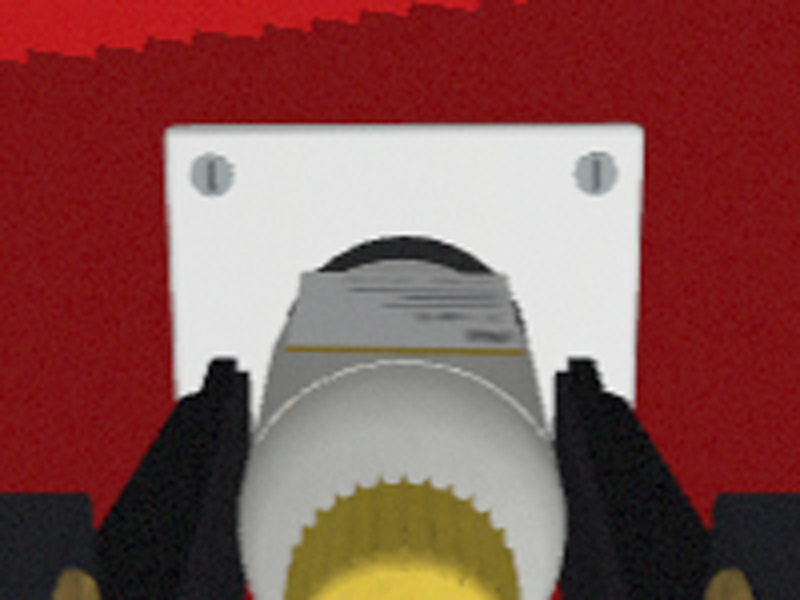

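The zoom shows the inlay's far edge at (321,239) and the bottle's lower rim at (321,245), before touching down.

Run:
```python
from h import *
p=eyes.read_camera("wrist")
for z in (22,24,28):bottom(p,(320.8,245),17,z)
go(355.6,-312.9,29)
```

```text
bottle bottom centre [ 357.7 -312.5   22. ]
bottle bottom centre [ 358.3 -312.3   24. ]
bottle bottom centre [ 359.5 -311.8   28. ]
at [ 359.  -310.9   49.3] yaw 18.6 j6 0.39 t 11.53 open 0.355 turn [ 0.1 -0.  -0. ] shift [-0.0039  0.0008  0.0203]
```

Emit:
move_arm(plan=[[[0,0,0],[-0.003,0,0.008],-1],[[0,0,0],[-0.003,0,0.014],-1],[[0,0,0],[-0.003,0,0.018],-1],[[0,0,0],[-0.003,0,0.0195],-1],[[0,0,0],[-0.003,0,0.0195],-1]])

```text
t: 12.15
eef_pos: [355.5, -311.5, 28.9]
tcp_rot: [-3.142, 0.0, 0.324]
ft_force: [-2.1, 1.3, 8.1]
opening: 0.352
grip_force: 30.0
```

Emit:
move_arm(plan=[[[0,0,0],[0,0,0.0005],-1],[[0,0,0],[0,0,0.001],-1],[[0,0,0],[0,0,0.001],-1]])

```text
t: 12.52
eef_pos: [355.5, -311.5, 28.8]
tcp_rot: [3.141, -0.0, 0.324]
ft_force: [-4.3, 3.8, 25.1]
opening: 0.352
grip_force: 30.0
```

Emit:
move_arm(plan=[[[0,0,0],[0,0,-0.001],-1],[[0,0,0],[0,0,-0.001],0.2],[[0,0,0],[0,0,-0.001],0.4],[[0,0,0],[0,0,-0.001],0.6],[[0,0,0],[0,0,-0.001],0.8]])

```text
t: 13.15
eef_pos: [355.6, -311.6, 28.5]
tcp_rot: [-3.142, 0.0, 0.324]
ft_force: [0.2, -0.0, 0.6]
opening: 0.717
grip_force: 0.0
```

Emit:
move_arm(plan=[[[0,0,0],[0,0,-0.04],1],[[0,0,0],[0,0,-0.1],1],[[0,0,0],[0,0,-0.16],1],[[0,0,0],[0,0,-0.2],1],[[0,0,0],[0,0,-0.2],1]])

```text
t: 13.78
eef_pos: [356.3, -312.2, 231.3]
tcp_rot: [3.136, -0.002, 0.324]
ft_force: [-1.1, -0.8, -1.0]
opening: 0.997
grip_force: 0.0
```

Run:
```python
from h import *
p=eyes.read_camera("wrist");w=p["img"][100:300,240:400,::-1]
q=eyes.read_camera("top");t=q["img"][180:330,260:540,::-1]
a=cv2.resize(w,(480,600),interpolation=cv2.INTER_CUBIC);b=cv2.resize(t,(320,171))
o=np.zeros((600,800,3),np.uint8);o[:,:480]=a;o[:171,480:]=b;cv2.imwrite("pics/w6.png",o)
cap(p,"y",71)
rim(p,"small_bottle_mid",17,4)
m=eyes.cut_out(p,"tube_block_mid");print(len(m))
for z in(32,):
    d=eyes.cut_out(q,"tube_block_mid")[0]["mask"];v,u=np.nonzero(d);print(rect(toworld(q,np.c_[u,v],z)))
go(470,0,230,0)
```

```text
cap y [306 200  25  27 560] centre [ 357.3 -311.9] d 23.3
cap y [548 384   4   3   6] centre [ 269.5 -570.6] d 3.3
cap y [564 410   3   3   4] centre [ 248.4 -597.9] d 3.2
none
0
(array([4.867e+02, 1.000e-01]), array([100.9,  62.3]), -54.6)
at [ 355.3 -311.2  227.4] yaw 18.5 j6 0.39 t 14.03 open 1.003 turn [-0.1  0.1 18.5] shift [ 0.2077 -0.2586 -0.0023]
```

View pics/w6.png

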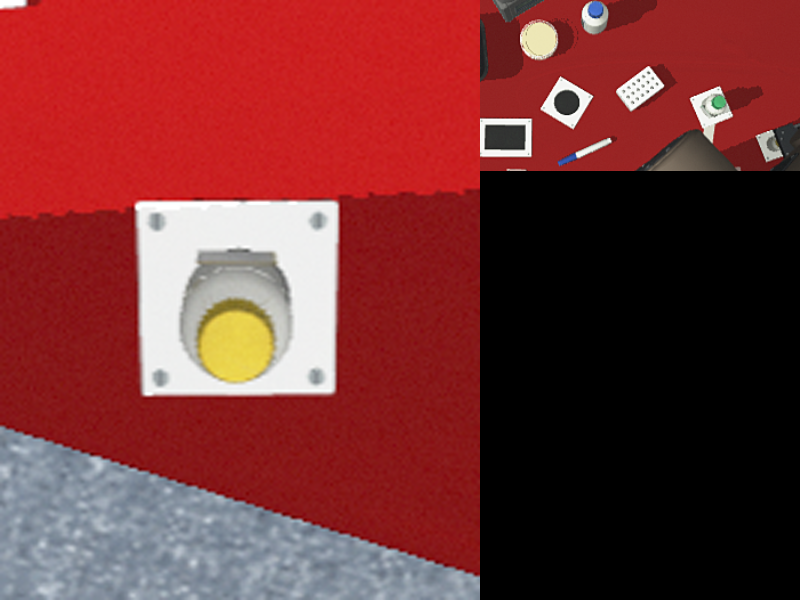

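The small bottle covers its inlay, centred on the plate (plate centre and base agree in the crop). Next, the tube block.

Emit:
move_arm(plan=[[[0,0,-10],[0.022,-0.025,0],1],[[0,0,-20],[0.044,-0.05,0],1],[[0,0,-30],[0.066,-0.075,0],1],[[0,0,-40],[0.088,-0.1,0],1],[[0,0,-50],[0.11,-0.125,0],1]])

```text
t: 14.65
eef_pos: [420.2, -156.9, 227.6]
tcp_rot: [-3.14, -0.0, 1.202]
ft_force: [0.4, -0.5, 0.0]
opening: 1.0
grip_force: 0.0
```

Emit:
move_arm(plan=[[[0,0,-10.7],[0.035,0.001,0],1],[[0,0,-21.4],[0.07,0.002,0],1],[[0,0,-32],[0.105,0.003,0],1],[[0,0,-42.7],[0.14,0.004,0],1],[[0,0,-53.4],[0.171,0.005,0],1]])

```text
t: 15.28
eef_pos: [487.4, 0.5, 227.5]
tcp_rot: [-3.14, -0.001, 2.135]
ft_force: [0.1, -1.0, -0.7]
opening: 1.001
grip_force: 0.0
```

Emit:
move_arm(plan=[[[0,0,-3.5],[0,0,0],1],[[0,0,-3.5],[0,0,0],1]])

```text
t: 15.52
eef_pos: [487.1, -0.4, 227.6]
tcp_rot: [-3.14, -0.001, 2.19]
ft_force: [-0.2, -0.1, 0.2]
opening: 0.998
grip_force: 0.0
```

Run:
```python
from h import *
p=eyes.read_camera("wrist");cv2.imwrite("pics/w7.png",p["img"][:,:,::-1])
for d in eyes.cut_out(p,"tube_block_mid")[:1]:
    m=d["mask"]&(p["img"].min(2)>0);v,u=np.nonzero(m);print(d["score"],len(u),u.min(),u.max(),v.min(),v.max())
    print("z34",rect(toworld(p,np.c_[u,v],34)))
    g=(m&(p["img"].max(2)>225)).astype(np.uint8);g=cv2.morphologyEx(g,cv2.MORPH_OPEN,np.ones((5,5)));v,u=np.nonzero(g);print("bright",rect(toworld(p,np.c_[u,v],34)))
go(487,0,10,125.4)
```

```text
0.8 6971 285 353 149 256
z34 (array([487.4,  -0.6]), array([98.5, 60.2]), -53.6)
bright (array([487.4,  -1.9]), array([95.4, 58.3]), -53.3)
at [487.1  -0.9 228. ] yaw 125.3 j6 -0.75 t 15.62 open 0.995 turn [-0.1 -0.  -0.1] shift [0.0006 0.0006 0.218 ]
```

View pics/w7.png

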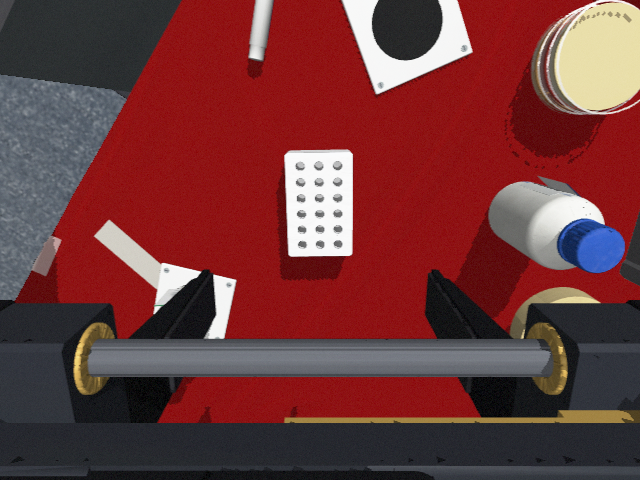

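The wrist view shows the block centred at (319,203), its long side straight up the image, turned about 1.5° from the tool, with the fingers' way clear.

Emit:
move_arm(plan=[[[0,0,-1],[0.001,0,0.06],1],[[0,0,-1],[0.001,0,0.12],1],[[0,0,-1],[0.001,0,0.18],1],[[0,0,-1],[0.001,0,0.212],1],[[0,0,-1],[0.001,0,0.22],1]])

```text
t: 16.25
eef_pos: [485.8, -0.2, 6.9]
tcp_rot: [-3.139, -0.002, 2.205]
ft_force: [-0.4, -0.6, 0.7]
opening: 1.004
grip_force: 0.0
```

Emit:
move_arm(plan=[[[0,0,0],[0,0,0.001],0.6],[[0,0,0],[0,0,0.001],-1],[[0,0,0],[0,0,0.001],-1],[[0,0,0],[0,0,0.001],-1],[[0,0,0],[0,0,0.001],-1]])

```text
t: 16.88
eef_pos: [486.7, 0.0, 8.3]
tcp_rot: [3.141, 0.0, 2.207]
ft_force: [-2.2, -1.3, 8.1]
opening: 0.629
grip_force: 30.0
```

Emit:
move_arm(plan=[[[0,0,0],[0,0,0],-1],[[0,0,0],[0,0,0],-1]])

```text
t: 17.12
eef_pos: [486.7, -0.0, 8.3]
tcp_rot: [3.141, 0.0, 2.207]
ft_force: [-2.1, -0.3, 8.4]
opening: 0.63
grip_force: 30.0
```

Run:
```python
from h import *
go(376.6,318.5,90,90)
```

```text
at [486.7  -0.    8.3] yaw 126.5 j6 -0.77 t 17.12 open 0.63 turn [ 0.   0.  36.5] shift [ 0.3216  0.1007 -0.0819]
```

Emit:
move_arm(plan=[[[0,0,0],[0,0,-0.03],-1],[[0,0,0],[0,0,-0.09],-1],[[0,0,8],[0.055,0.017,-0.1],-1],[[0,0,16],[0.11,0.034,-0.1],-1],[[0,0,24],[0.165,0.052,-0.1],-1]])

```text
t: 17.75
eef_pos: [429.7, 165.1, 107.9]
tcp_rot: [3.141, 0.0, 1.783]
ft_force: [0.6, -0.2, -3.2]
opening: 0.632
grip_force: 30.0
```

Run:
```python
from h import *
p=eyes.read_camera("wrist");cv2.imwrite("pics/w8.png",p["img"][:,:,::-1])
go(376.6,318.7,108,90)
for d in eyes.cut_out(p,"oblong_plate_top")[:2]:print(d["score"],d["uv"],toworld(p,d["uv"],4).round(1))
uv=topix(p,[376.6,318.7,4])[0];print(uv)
c,k=inlay(p,uv,400);print(c,k.min(0),k.max(0),rect(toworld(p,k,4)))
```

```text
at [427.1 169.8 107.8] yaw 101.6 j6 0.03 t 17.8 open 0.627 turn [-0.  -0.1 11.6] shift [ 0.1561 -0.0197 -0.    ]
0.81 [281.9, 36.7] [[381.8 281.1   4. ]]
[285.20023554 -33.76046749]
[277.27940384  27.51804633] [222   0] [329  66] (array([376.1, 288.2]), array([59.4, 38.1]), -0.9)
```

Emit:
move_arm(plan=[[[0,0,6],[0.055,-0.007,0],-1],[[0,0,12],[0.11,-0.014,0],-1],[[0,0,12],[0.153,-0.02,0],-1],[[0,0,12],[0.153,-0.02,0.02],-1],[[0,0,12],[0.153,-0.02,0.02],-1]])

```text
t: 18.48
eef_pos: [377.2, 308.4, 86.7]
tcp_rot: [-3.139, 0.002, 1.58]
ft_force: [0.0, -0.8, -3.4]
opening: 0.632
grip_force: 30.0
```

Emit:
move_arm(plan=[[[0,0,0],[0,0,0],-1]])

```text
t: 18.6
eef_pos: [378.4, 308.4, 87.9]
tcp_rot: [-3.142, 0.0, 1.578]
ft_force: [0.5, 0.6, -4.2]
opening: 0.629
grip_force: 30.0
```

Run:
```python
from h import *
p=eyes.read_camera("wrist");cv2.imwrite("pics/w9.png",p["img"][:,:,::-1])
go(376.2,317.7,12,89.5)
```

```text
at [378.5 308.4  88.1] yaw 90.4 j6 0.54 t 18.65 open 0.627 turn [ 0.  -0.   0.9] shift [ 0.0093 -0.0022  0.0761]
```

View pics/w9.png

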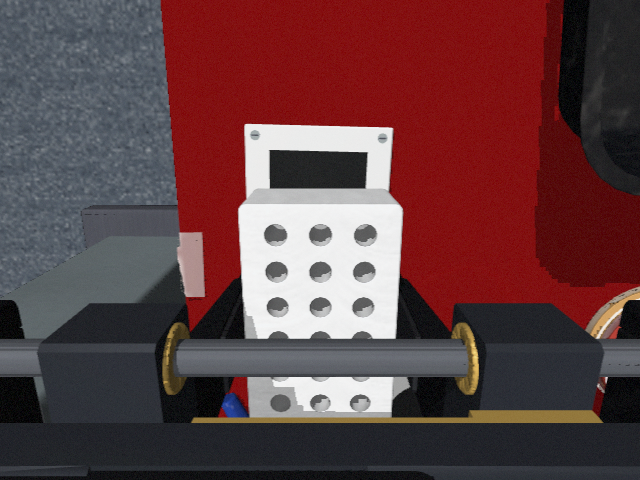

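The wrist view shows the held block (top far edge y≈206, x 240–402; lower far edge y≈190) over the oblong plate, with inlay far corners at (270,150) and (367,152).

Run:
```python
from h import *
p=eyes.read_camera("wrist");g=p["img"].max(2)
c,k=inlay(p,(318,172),400);W=toworld(p,k,4);print(k.min(0),k.max(0),rect(W))
# far edge of inlay: fit line from top rows per column
m=g<80;cols=range(278,360);top=[next(v for v in range(130,200) if m[v,u]) for u in cols]
F=toworld(p,np.c_[cols,top],4);f=np.polyfit(F[:,0],F[:,1],1);print("far edge y",F[:,1].mean().round(1),"slope deg",np.degrees(np.arctan(f[0])).round(2))
rows=range(157,186);L=[next(u for u in range(255,320) if m[v,u]) for v in rows];Rr=[next(u for u in range(380,320,-1) if m[v,u]) for v in rows]
for q in(L,Rr):
    w=toworld(p,np.c_[q,rows],4);a=np.polyfit(w[:,1],w[:,0],1);print("side x",w[:,0].mean().round(1),np.degrees(np.arctan(a[0])).round(2))
# block: last inlay row per column = lower far edge of block at z 79.8
bot=[max(v for v in range(150,200) if m[v,u]) for u in cols];B=toworld(p,np.c_[cols,np.array(bot)+1],79.8);b=np.polyfit(B[:,0],B[:,1],1)
print("block far lower edge y",B[:,1].mean().round(1),np.degrees(np.arctan(b[0])).round(2),np.mean(bot))
print("eef",readout.state()["eef_pos"])
```

```text
[269 150] [366 187] (array([377.7, 353.9]), array([59.4, 22.8]), 0.4)
far edge y 364.4 slope deg -0.67
side x 348.3 1.4
side x 406.8 0.69
block far lower edge y 354.8 0.5 187.0
eef [378.51680993 308.38738126  88.14219529]
```

Emit:
move_arm(plan=[[[0,0,1.1],[0.01,-0.0015,0],-1],[[0,0,1.1],[0.01,-0.0015,0.03],-1],[[0,0,1.1],[0.01,-0.0015,0.058],-1],[[0,0,1.1],[0.01,-0.0015,0.058],-1],[[0,0,1.1],[0.01,-0.0015,0.058],-1]])

```text
t: 19.32
eef_pos: [377.0, 318.8, 30.6]
tcp_rot: [3.141, -0.0, 1.559]
ft_force: [0.4, -0.1, -3.4]
opening: 0.628
grip_force: 30.0
```

Run:
```python
from h import *
p=eyes.read_camera("wrist");i=p["img"][150:330,200:440,::-1];cv2.imwrite("pics/w10.png",cv2.resize(i,None,fx=3.3,fy=3.3,interpolation=cv2.INTER_CUBIC))
go(377,318.3,12.3,89.3)
print(topix(p,[[377-30+.5,316.6+48,4],[377+30+.5,316.6+48-.6,4]]).round(1), topix(p,[[377-45+.7,316.6+63.4,4],[377+45+.7,316.6+62.5,4]]).round(1))
```

```text
at [377.1 318.9  30.7] yaw 89.3 j6 0.58 t 19.38 open 0.628 turn [ 0.1 -0.   0. ] shift [-0.0006 -0.0001  0.0184]
[[255.7 183.7]
 [379.8 183.7]] [[222.7 151.6]
 [412.9 151.6]]
```

View pics/w10.png

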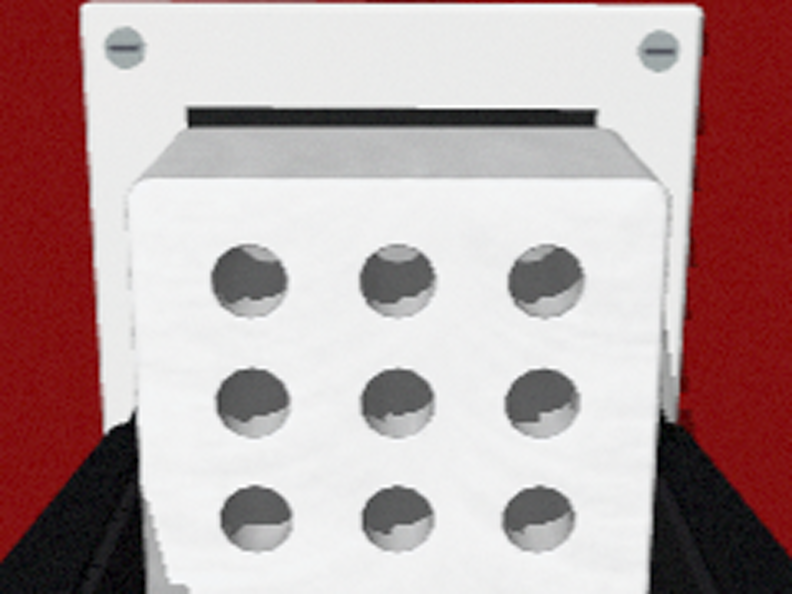

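Close up, the inlay's far edge runs (257,182)–(381,183) and the block's lower far edge at row 189 is about 0.9 mm right of it and 0.4° off. I correct that while lowering.

Emit:
move_arm(plan=[[[0,0,0.4],[0,-0.0008,0.008],-1],[[0,0,0.4],[0,-0.0008,0.014],-1],[[0,0,0.4],[0,-0.0008,0.0175],-1],[[0,0,0.4],[0,-0.0008,0.0178],-1],[[0,0,0.4],[0,-0.0008,0.0178],-1]])

```text
t: 20.0
eef_pos: [375.5, 318.8, 12.1]
tcp_rot: [3.142, 0.0, 1.553]
ft_force: [-1.8, -0.3, 5.3]
opening: 0.63
grip_force: 30.0
```

Emit:
move_arm(plan=[[[0,0,0],[0,0,0.0004],-1],[[0,0,0],[0,0,0.0004],-1]])

```text
t: 20.25
eef_pos: [375.5, 318.8, 12.1]
tcp_rot: [3.141, -0.0, 1.553]
ft_force: [-3.5, -2.1, 13.5]
opening: 0.628
grip_force: 30.0
```

Emit:
move_arm(plan=[[[0,0,0],[0,0,-0.0004],0.4],[[0,0,0],[0,0,-0.0004],0.5],[[0,0,0],[0,0,-0.0004],0.7],[[0,0,0],[0,0,-0.0004],1],[[0,0,0],[0,0,-0.0004],1]])

```text
t: 20.88
eef_pos: [375.7, 318.8, 11.7]
tcp_rot: [-3.142, 0.0, 1.553]
ft_force: [0.9, 0.0, 1.0]
opening: 0.978
grip_force: 0.0
```

Emit:
move_arm(plan=[[[0,0,0],[0,0,-0.04],1],[[0,0,0],[0,0,-0.1],1],[[0,0,0],[-0.02,0,-0.16],1],[[0,0,0],[-0.03,0,-0.2],1],[[0,0,0],[-0.03,0,-0.2],1]])

```text
t: 21.5
eef_pos: [375.9, 288.8, 214.5]
tcp_rot: [3.137, -0.003, 1.552]
ft_force: [0.6, 0.5, -1.3]
opening: 0.997
grip_force: 0.0
```

Run:
```python
from h import *
eyes.read_camera("wrist");p=eyes.read_camera("wrist");g=p["img"]
uv=topix(p,[377,317,38])[0].astype(int);print(uv);u0=max(uv[0]-80,0);v0=max(uv[1]-90,0)
i=g[v0:v0+160,u0:u0+160,::-1];cv2.imwrite("pics/w11.png",cv2.resize(i,(600,600),interpolation=cv2.INTER_CUBIC));print(u0,v0)
c=[[a,b] for a,b in((-45,-63),(45,-63),(45,63),(-45,63))]
d=eyes.cut_out(p,"tube_block_mid");print(len(d))
if d:
    v,u=np.nonzero(d[0]["mask"]);print("block z38",rect(toworld(p,np.c_[u,v],38)))
h=cv2.cvtColor(g,cv2.COLOR_RGB2HSV);m=((h[:,:,1]<60)).astype(np.uint8);n,l=cv2.connectedComponents(m);k=l[uv[1],uv[0]];v,u=np.nonzero(l==k);print("plate z4",rect(toworld(p,np.c_[u,v],4)),len(u))
q=eyes.read_camera("top");cap(q,"b",120)
go(653,103,230,34)
```

```text
[319 176]
239 86
1
block z38 (array([376.6, 317.7]), array([95. , 60.7]), 89.1)
plate z4 (array([377. , 317.2]), array([124.8,  90.2]), 89.1) 13397
cap b [ 127  237   51   43 1460] centre [476.5 636.7] d 139.4
cap b [550 208  22  41 162] centre [ 544.1 -402.3] d 114.2
cap b [355 181  13  15 154] centre [653.7 104.3] d 38.4
at [374.7 288.7 210.6] yaw 89.0 j6 0.54 t 21.7 open 1.001 turn [-0.1  0.1 55. ] shift [-0.1806  0.2816 -0.0197]
```

View pics/w11.png

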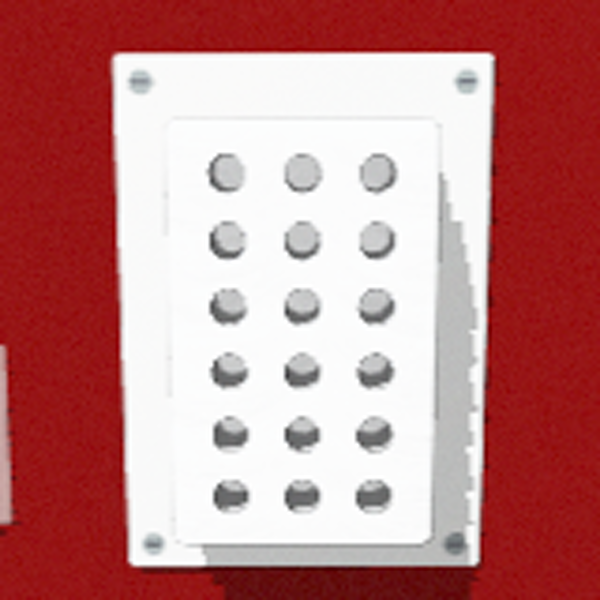

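The block sits centred and square on its plate (measured 0.6 mm and 0.0° off). Next, the large bottle, with the gripper's long side parallel to the grey box.

Emit:
move_arm(plan=[[[0,0,-10],[-0.018,0.028,-0.01],1],[[0,0,-20],[-0.036,0.056,-0.02],1],[[0,0,-30],[-0.054,0.084,-0.02],1],[[0,0,-40],[-0.072,0.112,-0.02],1],[[0,0,-50],[-0.09,0.141,-0.02],1]])

```text
t: 22.32
eef_pos: [515.0, 195.7, 230.2]
tcp_rot: [-3.139, -0.002, 2.431]
ft_force: [0.1, 0.7, 0.6]
opening: 1.001
grip_force: 0.0
```

Run:
```python
from h import *
go(653,103.5,235,214)
```

```text
at [515.  195.7 230.2] yaw 139.3 j6 -0.62 t 22.32 open 1.001 turn [ -0.1  -0.2 -74.7] shift [-0.1648  0.0201 -0.0051]
```

Emit:
move_arm(plan=[[[0,0,-10.5],[-0.033,0.004,0],1],[[0,0,-21],[-0.066,0.008,0],1],[[0,0,-31.5],[-0.1,0.012,-0.005],1],[[0,0,-42],[-0.133,0.016,-0.005],1],[[0,0,-52.5],[-0.165,0.02,-0.005],1]])

```text
t: 22.95
eef_pos: [652.7, 102.5, 234.7]
tcp_rot: [3.141, -0.003, -2.935]
ft_force: [0.7, 0.3, -0.1]
opening: 1.0
grip_force: 0.0
```

Emit:
move_arm(plan=[[[0,0,-10.5],[0,0,0],1],[[0,0,-21],[0,0,0],1],[[0,0,-22],[0,0,0],1],[[0,0,-22],[0,0,0],1]])

```text
t: 23.45
eef_pos: [651.9, 103.2, 235.8]
tcp_rot: [3.141, -0.001, -2.561]
ft_force: [-0.7, -0.7, 0.6]
opening: 1.0
grip_force: 0.0
```

Run:
```python
from h import *
p=eyes.read_camera("wrist");cv2.imwrite("pics/w12.png",p["img"][:,:,::-1])
cap(p,"b",124);rim(p,"large_bottle_mid",31,0)
uv=topix(p,[457.2,171.4,4])[0];print(uv)
try: arc(p,uv,31,area=300)
except Exception as e: print(e)
go(653,103.5,61,214)
```

```text
cap b [ 294  201   47   53 1984] centre [653.6 100.7] d 38.7
large_bottle_mid 0.74 281 362 168 253
bottle bottom centre [656.1 103.3  -0. ]
[500.38862784  60.9458351 ]
inlay pts 194 [466  25] [532  96] centre r fixed [458.2 170.3] rms 1.06 free [458.2 170.2  30. ]
at [651.9 103.1 236.4] yaw -146.7 j6 -2.1 t 23.55 open 0.999 turn [ 0.  -0.  -0.7] shift [-0.0012 -0.0003  0.1754]
```

View pics/w12.png

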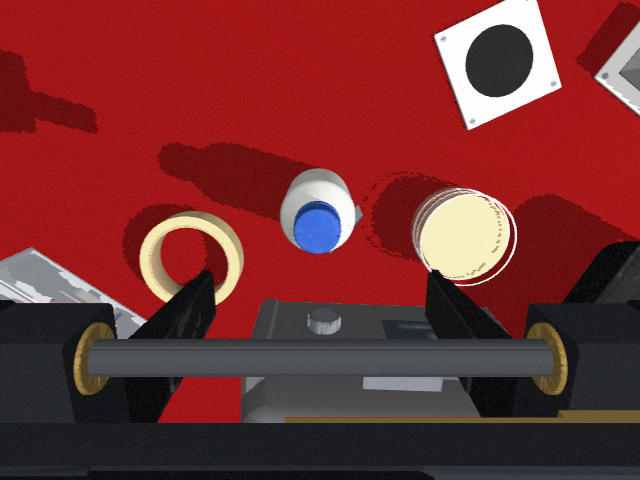

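The wrist view shows the blue cap at (318,228) between the fingers, with the tape roll (190,258) and jar (465,235) beyond the fingers' reach at grasp height. The large plate inlay is at (500,60).

Emit:
move_arm(plan=[[[0,0,0],[-0.001,-0.001,0.04],0.75],[[0,0,0],[-0.001,-0.001,0.08],0.75],[[0,0,0],[-0.001,-0.001,0.12],0.75],[[0,0,0],[-0.001,-0.001,0.155],0.75],[[0,0,0],[-0.001,-0.001,0.174],0.75]])

```text
t: 24.18
eef_pos: [652.8, 102.7, 61.1]
tcp_rot: [3.141, -0.002, -2.559]
ft_force: [0.9, -0.3, 0.2]
opening: 0.877
grip_force: 0.0
```

Emit:
move_arm(plan=[[[0,0,0],[0,0,0],-1],[[0,0,0],[0,0,0],-1],[[0,0,0],[0,0,0],-1],[[0,0,0],[0,0,0],-1]])

```text
t: 24.68
eef_pos: [654.1, 102.7, 64.3]
tcp_rot: [-3.14, 0.002, -2.558]
ft_force: [0.1, 0.1, 6.4]
opening: 0.646
grip_force: 30.0
```

Run:
```python
from h import *
print(readout.state()["grip_force"]);go(458,170.7,150)
```

```text
29.95043456554413
at [654.1 102.7  64.3] yaw -146.6 j6 -2.1 t 24.68 open 0.646 turn [-0.1  0.1 -0. ] shift [ 0.126   0.1647 -0.0862]
```

Emit:
move_arm(plan=[[[0,0,0],[0,0,0],-1],[[0,0,0],[0,0,-0.03],-1],[[0,0,0],[0,0,-0.08],-1],[[0,0,0],[0,0,-0.1],-1],[[0,0,0],[0,0,-0.1],-1]])

```text
t: 25.3
eef_pos: [653.7, 102.7, 164.4]
tcp_rot: [-3.14, 0.002, -2.558]
ft_force: [-0.9, -0.4, -3.2]
opening: 0.652
grip_force: 30.0
```

Emit:
move_arm(plan=[[[0,0,0],[0.031,0.041,0],-1],[[0,0,0],[0.062,0.082,0],-1],[[0,0,0],[0.094,0.123,0],-1],[[0,0,0],[0.126,0.165,0],-1],[[0,0,0],[0.126,0.165,0.03],-1]])

```text
t: 25.92
eef_pos: [454.6, 171.8, 133.1]
tcp_rot: [-3.141, 0.001, -2.556]
ft_force: [0.7, 0.0, -2.4]
opening: 0.649
grip_force: 30.0
```

Emit:
move_arm(plan=[[[0,0,0],[0,0,0],-1],[[0,0,0],[0,0,0],-1]])

```text
t: 26.18
eef_pos: [457.7, 170.7, 132.8]
tcp_rot: [3.141, -0.001, -2.558]
ft_force: [0.2, -0.2, -1.4]
opening: 0.65
grip_force: 30.0
```

```bash
cat >> h.py <<'E'
def edges(p,z,x0,y0,r):
    """column 320 area: rows of plate->inlay edge and inlay->bottle edge"""
    g=p["img"].max(2);uv=topix(p,[[x0,y0,4]])[0];u=int(uv[0])
    col=np.median(g[:,u-3:u+4],axis=1);print("uv",uv.round(1),"col",[(v,int(col[v])) for v in range(int(uv[1])-60,int(uv[1])+30,2)])
E
python3 - <<'E'
from h import *
p=eyes.read_camera("wrist")
go(458,170.7,130)
uv=topix(p,[458,170.7,4])[0];print(uv)
arc(p,uv-[0,25],31,area=80)
edges(p,60,458,170.7,31)
E
```

```text
at [457.9 170.7 133. ] yaw -146.6 j6 -1.93 t 26.23 open 0.652 turn [-0.  0. -0.] shift [-0.0001 -0.0001  0.003 ]
[320.48469119 221.7307104 ]
inlay pts 109 [280 182] [360 217] centre r fixed [459.3 171.1] rms 0.54 free [458.  170.3  29.8]
uv [320.5 221.7] col [(161, 239), (163, 240), (165, 239), (167, 240), (169, 239), (171, 240), (173, 239), (175, 239), (177, 240), (179, 240), (181, 220), (183, 35), (185, 38), (187, 36), (189, 34), (191, 38), (193, 39), (195, 36), (197, 37), (199, 40), (201, 112), (203, 113), (205, 112), (207, 113), (209, 114), (211, 114), (213, 112), (215, 111), (217, 111), (219, 113), (221, 113), (223, 113), (225, 113), (227, 113), (229, 113), (231, 112), (233, 115), (235, 114), (237, 113), (239, 123), (241, 132), (243, 143), (245, 148), (247, 151), (249, 155)]
```

Run:
```python
from h import *
p=eyes.read_camera("wrist")
bottom(p,(320.5,200.3),31,68.5)
bottom(p,(320.5,182),31,4) # far inlay edge -> inlay centre, same ray model
g=p["img"].max(2).astype(int)
for v in (225,235): print(v,[u for u in range(260,380) if abs(g[v,u+1]-g[v,u-1])>60])
```

```text
bottle bottom centre [459.7 171.7  68.5]
bottle bottom centre [459.1 171.3   4. ]
225 [274, 275, 364, 365]
235 [260, 261, 269, 270, 369]
```

Inlay and bottle agree within 1 mm, so I lower it.

Emit:
move_arm(plan=[[[0,0,0],[0.0005,0,0.03],-1],[[0,0,0],[0.0005,0,0.05],-1],[[0,0,0],[0.0005,0,0.06],-1],[[0,0,0],[0.0005,0,0.063],-1],[[0,0,0],[0.0005,0,0.064],-1]])

```text
t: 26.9
eef_pos: [457.2, 170.6, 69.2]
tcp_rot: [-3.141, 0.001, -2.558]
ft_force: [0.4, -0.0, -2.2]
opening: 0.646
grip_force: 30.0
```

Emit:
move_arm(plan=[[[0,0,0],[0,0,0.0005],-1],[[0,0,0],[0,0,0.0008],-1],[[0,0,0],[0,0,0.0008],-1]])

```text
t: 27.28
eef_pos: [457.0, 170.6, 68.2]
tcp_rot: [-3.141, 0.0, -2.558]
ft_force: [-0.3, 0.3, -0.9]
opening: 0.65
grip_force: 30.0
```

Emit:
move_arm(plan=[[[0,0,0],[0,0,0.0003],-1],[[0,0,0],[0,0,0.0005],-1],[[0,0,0],[0,0,0.0005],-1]])

```text
t: 27.65
eef_pos: [457.1, 170.6, 68.2]
tcp_rot: [-3.141, 0.001, -2.558]
ft_force: [-1.0, 0.1, 8.0]
opening: 0.649
grip_force: 29.9
```

Emit:
move_arm(plan=[[[0,0,0],[0,0,0],0.45],[[0,0,0],[0,0,0],0.6],[[0,0,0],[0,0,0],0.8],[[0,0,0],[0,0,0],1],[[0,0,0],[0,0,0],1]])

```text
t: 28.28
eef_pos: [456.9, 170.6, 67.5]
tcp_rot: [-3.142, -0.0, -2.558]
ft_force: [-0.2, 0.2, 0.8]
opening: 0.993
grip_force: 0.0
```

Emit:
move_arm(plan=[[[0,0,0],[0,0,-0.04],1],[[0,0,0],[0,0,-0.09],1],[[0,0,0],[0,0,-0.15],1],[[0,0,0],[-0.03,0,-0.18],1],[[0,0,0],[-0.03,0,-0.18],1]])

```text
t: 28.9
eef_pos: [483.5, 187.9, 249.5]
tcp_rot: [-3.14, 0.004, -2.557]
ft_force: [-0.3, 0.9, -0.6]
opening: 1.001
grip_force: 0.0
```

Run:
```python
from h import *
eyes.read_camera("wrist");p=eyes.read_camera("wrist");g=p["img"]
cap(p,"b",128)
h=cv2.cvtColor(g,cv2.COLOR_RGB2HSV);uv=topix(p,[458.5,171,4])[0];print(uv)
# plate corners: white plate outer edges by rect of low-saturation component with bottle
m=((h[:,:,1]<60)&(h[:,:,2]>60)).astype(np.uint8);n,l=cv2.connectedComponents(m);k=l[int(uv[1])-12,int(uv[0])];v,u=np.nonzero(l==k);print("plate",rect(toworld(p,np.c_[u,v],4)),len(u))
d=(g.max(2)<60);x,y=uv.astype(int);print("dark left near base",d[y-45:y+45,x-45:x+45].sum())
rim(p,"large_bottle_mid",31,4)
cv2.imwrite("pics/w13.png",cv2.resize(g[max(y-90,0):y+90,x-100:x+100,::-1],None,fx=2.6,fy=2.6,interpolation=cv2.INTER_CUBIC))
q=eyes.read_camera("scene");cv2.imwrite("pics/s1.png",q["img"][:,:,::-1])
s=readout.state();print(s["eef_pos"],s["t"],s["opening"])
o=np.zeros((600,800,3),np.uint8);a=cv2.imread("pics/w13.png")[:,:400];a=cv2.resize(g[max(y-90,0):y+90,x-100:x+100,::-1],(400,360));o[:360,:400]=a
o[:360,400:]=cv2.resize(q["img"][190:370,270:470,::-1],(400,360));o[360:]=cv2.resize(eyes.read_camera("top")["img"][170:330,120:550,::-1],(800,298))[:240]
cv2.imwrite("pics/fin.png",o)
```

```text
cap b [ 296  157   48   51 1901] centre [456.9 169.9] d 36.3
cap b [376  28  52  25 797] centre [351.2 163.3] d 33.1
[320.18786256 165.40508565]
plate (array([460.2, 173.2]), array([98.4, 92.1]), 58.5) 6573
dark left near base 0
large_bottle_mid 0.96 283 364 134 214
bottle bottom centre [460.9 167.8   4. ]
[480.91948009 186.78556023 246.21110112] 29.1 1.002643300012342
```

View pics/fin.png

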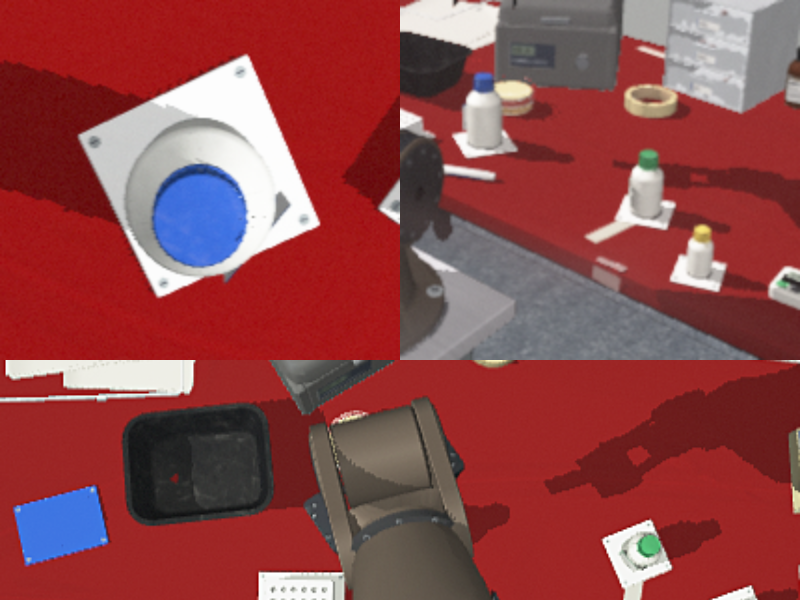

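The final view shows all three bottles standing on their plates with no inlay showing, and the block on its plate. The gripper is clear at z≈246.

```bash
python3 -c "
from cell import env
print(env.job_done())"
```

```text
the job is handed in; nothing more can be done
None
```

I stood all three bottles and the tube block upright and free on their matching plates, each within about 1 mm of its inlay by the camera checks (the block square to its rectangle), and handed the job in at about 29 s; no verdict came back.

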